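# Put away the sauce bottle and button the chest shut

### The job

Stand the sauce bottle that was left out on the counter upright in the empty cell of the wooden chest, setting it down rather than letting it drop. Then shut the lid fully, and after that turn the red turnbutton until it points straight across the lid's front edge, square to it, so that the lid is secured. Leave the two bottles already in the chest standing in their cells, and do not disturb the mug, the oat jar or the tin.

Things in the scene. Friction and masses are not known exactly. Their poses are not given: they have to be found in the camera images.
- bottle: The sauce bottle left out: green glass, yellow cap, 0.25 kg, 130 mm tall. Body 54 mm diameter up to 72 mm height, shoulder tapering to 24 mm diameter at 95 mm; cylindrical cap 30 mm diameter from 100 to 130 mm height (good to grip from above). Origin: centre of its underside, z up along the bottle.
- chest: Wooden chest fixed to the counter: 120 mm deep (its x), 258 mm wide (its y), walls 150 mm high, 10 mm thick, floor 10 mm thick. Two dividers 8 mm thick, tops 85 mm above the counter, make three cells side by side, each 100 mm (x) by 74 mm (y), centres at y = -82, 0, +82 mm. Origin: centre of the underside; z up; -x is its front (turnbutton side), +x its hinge side.
- pad: Flat blue disc, 60 mm diameter and 1 mm thick, on the floor at the centre of the empty cell: where the bottle goes. Origin at its underside, 10 mm above the counter.
- stored_a: Brown bottle of the same shape as the left-out one, red cap, already in a cell. Origin: centre of its underside.
- stored_b: Brown bottle of the same shape, white cap, already in a cell. Origin: centre of its underside.
- lid (a joint): Lid angle, rad: 0 = shut, flat on the walls; starts at 1.75 to 2.05 (leaning back past upright). A stiff hinge (0.25 N m) holds it at any angle. Wooden panel 120 mm from hinge to front edge, 262 mm wide, 12 mm thick; shut, its top is 162 mm above the counter. Its outer face (top when shut) looks away from the robot when open.
- lid_hinge (a point): Point on the lid's hinge line (along chest y), middle of its length, at the lid's underside, 150 mm above the counter, on the chest's +x side.
- lid_edge (a point): Middle of the lid's free (front) edge on its outer face, 120 mm from the hinge line; moves with the lid.
- turnbutton (a joint): Turnbutton angle in rad about the vertical, counterclockwise from above positive: 0 = long arm points along chest +x, straight across the shut lid (secured). Starts at 1.4 to 2.1 (clear of the lid). Travel -0.6 to 2.6, no stop or click at 0; light friction (0.06 N m) keeps it where it is left.
- button_pivot (a point): Turnbutton's pivot axis at the underside of its bar, 165 mm above the counter, 28 mm in front of the chest's front face. The red bar is 22 mm wide, 12 mm thick and runs from 12 mm behind the pivot to 76 mm along its long arm. It sits on a wooden block 52 mm deep, 70 mm wide, its top 160 mm above the counter.
- button_fin (a point): Top centre of the upright red fin on the bar's long arm, 42 mm from the pivot, 205 mm above the counter. The fin is 50 mm long along the bar, 12 mm thick and rises 28 mm above the bar (177 to 205 mm height); pinch it or push it sideways.
- mug: White ceramic mug, 80 mm diameter, 90 mm tall, bystander. Origin: centre of its underside.
- oat_jar: Cream-coloured jar with a steel lid, 96 mm diameter, 131 mm tall, bystander. Origin: centre of its underside.
- tin: Yellow and green tin, 72 mm diameter, 80 mm tall, bystander. Origin: centre of its underside.

How it is judged (in metres and radians):
On the way, in this order (a step that is already met when the one before it is completed fails the run):
1. the bottle stands upright on the floor of the empty cell, let go (horizontal distance between bottle and pad below 0.03 m and z of bottle in the frame of chest below 0.018 m and angle between bottle's own z axis and vertical below 0.1 rad and contact force between the fingers and bottle below 0.1 N), for 0.2 s.
2. the lid is fully shut (value of joint lid below 0.06 rad), for 0.2 s.
3. with the lid shut, the turnbutton points straight across its edge (value of joint lid below 0.06 rad and value of joint turnbutton between -0.22 and 0.22 rad), for 0.2 s.
At the end, for the whole second after the job is handed in: Bottle at rest on the floor of the free cell, within 30 mm of its centre and 6 degrees of upright; both other bottles upright on the floors of their cells, within 40 mm of their starts; lid shut within 0.06 rad; turnbutton within 0.22 rad of straight across the lid (all of step 3 and horizontal distance between bottle and pad below 0.03 m and z of each of bottle, stored_a, stored_b in the frame of chest below 0.018 m and angle between each of bottle, stored_a, stored_b's own z axis and vertical below 0.1 rad and distance of each of stored_a, stored_b from where it was at the start of the episode below 0.04 m and linear speed of bottle below 0.02 m/s); the robot touches nothing.
It fails at once if the bottle falls: it moves faster than 0.7 m/s out of the fingers' grip (linear speed of bottle above 0.7 m/s and contact force between the fingers and bottle below 0.1 N).
It fails at once if the turnbutton is swung in over the lid's place (below 0.8 rad) while the lid is still open (above 0.15 rad) (value of joint turnbutton below 0.8 rad and value of joint lid above 0.15 rad).
It fails at once if the mug is moved by more than 30 mm or tipped (distance of mug from where it was at the start of the episode above 0.03 m or angle between mug's own z axis and vertical above 0.3 rad).
It fails at once if the oat jar is moved by more than 30 mm or tipped (distance of oat_jar from where it was at the start of the episode above 0.03 m or angle between oat_jar's own z axis and vertical above 0.3 rad).
It fails at once if the tin is moved by more than 30 mm or tipped (distance of tin from where it was at the start of the episode above 0.03 m or angle between tin's own z axis and vertical above 0.3 rad).
It also fails if it takes over 67 s, if anything falls off the work surface, if the arm or the gripper's body presses on something with over 40 N, if the wrist force passes 120 N, or if a joint passes its speed limit or range.

### The arm

A 6-joint arm with a two-finger parallel gripper is mounted at the origin on the work surface. World frame = base frame: x ahead of the robot, y to its left, z up, the work surface at z = 0. Lengths are in mm, angles in degrees, forces in N, time in s.
With the tool pointing down it reaches from about 300 to 850 mm from the base axis. Payload 4.2 kg.
Tool frame: the origin (TCP) lies midway between the tips of the shut fingers; the grasp point (between the pads) lies 19 mm behind it (env.hold_point_z is the z of the grasp point in the tool frame, in mm); z points along the fingers, y is the direction in which the jaws open and shut (so a half turn about z gives the same grasp; the last joint's range is limited). The gripper opens to 91 mm and grips with 3 to 60 N. Pads are 32 mm wide; open, the fingers measure 118 mm over their backs; the gripper's body (76 mm by 178 mm) begins 60 mm behind the grasp point.
Start: joints at [75.229, 18.312, 89.639, -0, 72.044, -1.146], TCP at [135.451, 558.835, 213.976] pointing down, gripper open.
Joint ranges: [-177.97, 177.97], [-48.28, 115.42], [12.27, 149.76], [-77.06, 257.06], [2.81, 150.46], [-146.56, 146.56]. Speed limits (degrees/s): [147.25, 147.25, 180, 180, 180, 180].

### API

Orientations are given as [roll, pitch, yaw] about the fixed x, y, z axes, in that order (R = Rz(yaw) Ry(pitch) Rx(roll)).
In Python, from workcell import env, grab_frame, camera_params, spotter gives the robot as it stands. The module is installed in compiled form; this text tells all that it offers.
- The arm moves only by the shell command python3 -m jog 'ROWS' [FORCE]. ROWS is text: rows parted by semicolons, each of 7 numbers parted by spaces: the turn, a rotation vector about the world's x, y, z in units of 5 degrees (1.0 is 5 degrees), then the shift along the world's x, y, z in units of 25 mm (1.0 is 25 mm), then the opening, from 0 (shut) to 1 (fully open). A call has 1 to 5 rows; each row is the pose to reach, as a shift and turn from the pose commanded when the call began; what a row does not reach only later rows make up. A row lasts 1/8 s, in which the tool goes at most 62.5 mm and 10.7 degrees, less where a joint would pass 70% of its speed; a pose out of reach is approached as far as the arm can. A call with a gripper value outside its range is refused whole. The fingers move at their own pace and stop on an object; FORCE is the grip in N (left out, the last holds). Time passes only in rows, so rows that repeat a pose let the fingers close. It gives the time, the measured TCP pose, the force and the opening at its end, in the units of the state.
- env.state(): the state, without advancing time (a new reading comes with each control period).
- grab_frame(name): name is "scene" or "top" or "wrist"; returns the picture (384x512x3 uint8, red, green, blue); there is no depth.
- camera_params(name): a dict with "K" (3x3 intrinsics, pixels), "dist" ([k1, k2, p1, p2, k3] as OpenCV has them; the pictures are not rectified), "rvec" (rotation vector, rad) and "tvec" (3), from world to camera coordinates, as OpenCV has them. Camera axes: x right, y down, z forward; pixel columns grow to the right and rows downward; lengths in mm; the calibration is good to about 2 mm. A picture is of the moment at which its call begins: read the wrist's pose just before it. camera_params takes no time and is no camera call; for the wrist camera it gives the pose at the moment of the call.
- env.job_done(): hands the job in, once; it reports no verdict.
Trained networks look in the newest picture that a camera, given by its name, has taken for a name from the list of things; names that differ only in an ending like _2 or _b are one class to them, and where a whole thing is asked for, a point or a joint stands for the part that bears it (a point fixed in the world has none). Each returns a list of dicts, best first, with "conf" (0 to 1); they miss things now and then, are a little off and sometimes report something else, mostly with a low value. They report only what shows in the picture. A call takes as long as a camera call.
- spotter.look_for(query, camera): "box" ([left, top, width, height] in pixels, round what is visible of it).
- spotter.trace(query, camera): "region" (384x512 bool, what is visible of it) and "box" ([left, top, width, height] in pixels, round what is visible of it).
The state is a dict: "time_s": time; "qpos": joint angles; "qvel": joint speeds; "effort": joint torques, N m; "ee_pos": TCP position; "ee_rot": TCP orientation; "force": force on the tool from outside, world axes, zero at the start; "torque": the same for the moment, N m; "gripper_width": finger opening in mm.
Only numpy, scipy, OpenCV 4.12 (cv2) and the standard library are available. Lean on these libraries where they do the work, as an engineer would, in place of code of your own. Each camera call takes 0.05 s, during which the arm holds its last target. There are 200 camera calls.

## Working session

There is one attempt and no reset: what is moved stays moved. The work goes in short steps, Python scripts to look and compute and a shell command to move; the robot and the scene stay as the last step left them, time stands still between calls to the robot, and variables do not carry over. Pictures are saved under pics/ and viewed, about 8 in all and at most 12, crops included, and the job is handed in when it is done.

```bash
mkdir -p pics
cat > h.py <<'E'
import numpy as np, cv2
from workcell import env, grab_frame, camera_params, spotter
def ray(cam,px):
    p=camera_params(cam);R,_=cv2.Rodrigues(np.array(p["rvec"],float));t=np.array(p["tvec"],float).reshape(3)
    u=cv2.undistortPoints(np.array([[px]],float),np.array(p["K"],float),np.array(p["dist"],float)).reshape(2)
    d=R.T@np.array([u[0],u[1],1.]);return -R.T@t,d
def atz(cam,px,z):
    c,d=ray(cam,px);return c+d*(z-c[2])/d[2]
def proj(cam,X):
    p=camera_params(cam)
    return cv2.projectPoints(np.array(X,float).reshape(-1,1,3),np.array(p["rvec"],float),np.array(p["tvec"],float),np.array(p["K"],float),np.array(p["dist"],float))[0].reshape(-1,2)
def save(cam,name):
    im=grab_frame(cam);cv2.imwrite("pics/"+name,cv2.cvtColor(im,cv2.COLOR_RGB2BGR));return im
E
python3 - <<'E'
from h import *
a=grab_frame("scene");b=grab_frame("top")
cv2.imwrite("pics/1.png",a[:,:,::-1]);cv2.imwrite("pics/2.png",b[:,:,::-1])
for c in("scene","top"):
    print(c,ray(c,(256,192)))
    for q in "bottle pad stored_a chest turnbutton lid mug oat_jar tin".split():
        print(c,q,[(round(d["conf"],2),[int(v) for v in d["box"]]) for d in spotter.look_for(q,c)[:3]])
print(env.state())
E
```

```text
scene (array([1166.72821437, -836.7204121 , 1027.54084123]), array([-0.46209007,  0.57968761, -0.6713899 ]))
scene bottle [(0.94, [296, 133, 10, 33]), (0.17, [348, 154, 24, 30])]
scene pad []
scene stored_a [(0.52, [236, 200, 15, 22])]
scene chest [(0.92, [201, 154, 99, 118]), (0.29, [133, 253, 28, 36])]
scene turnbutton [(0.61, [210, 163, 19, 29])]
scene lid [(0.96, [244, 153, 51, 84]), (0.18, [210, 163, 19, 27])]
scene mug [(0.96, [132, 250, 30, 43])]
scene oat_jar [(0.69, [185, 271, 39, 55])]
scene tin [(0.75, [197, 155, 104, 121]), (0.71, [349, 155, 20, 26])]
top (array([ 355.2654145 ,  -49.13231056, 1027.58512539]), array([ 0.23903854,  0.02088475, -0.97085194]))
top bottle [(0.77, [129, 219, 30, 24]), (0.28, [122, 141, 31, 31])]
top pad [(0.73, [253, 208, 21, 18]), (0.49, [284, 196, 16, 24])]
top stored_a [(0.93, [311, 183, 20, 27]), (0.6, [283, 196, 17, 24])]
top chest [(0.68, [229, 125, 122, 123])]
top turnbutton [(0.79, [275, 226, 40, 17])]
top lid [(0.75, [228, 124, 111, 64])]
top mug [(0.97, [373, 229, 46, 34])]
top oat_jar [(0.9, [363, 156, 41, 40])]
top tin [(0.61, [123, 140, 30, 30])]
{'time_s': 1.0, 'qpos': array([ 7.52298043e+01,  1.83128077e+01,  8.96392025e+01, -2.30812253e-04,
        7.20419980e+01, -1.14472036e+00]), 'qvel': array([ 0.06761824,  0.08690645,  0.13406733,  0.06317682, -0.08692646,
       -0.02412854]), 'effort': array([-5.30273082e-04, -4.12355804e+01, -2.32230198e+01,  7.28587364e-02,
        3.78736365e-02,  2.24744264e-05]), 'ee_pos': array([135.4510847 , 558.84681862, 213.96544473]), 'ee_rot': array([1.79994014e+02, 3.39235719e-04, 1.66374596e+02]), 'force': array([-0.6051154 ,  0.07149526, -0.35293973]), 'torque': array([ 6.38749078e-02, -1.07624414e-02, -4.37250460e-05]), 'gripper_width': 91.28025581014244}
```

View pics/1.png

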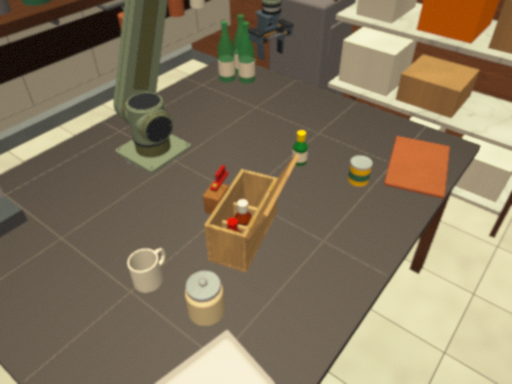

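View pics/2.png

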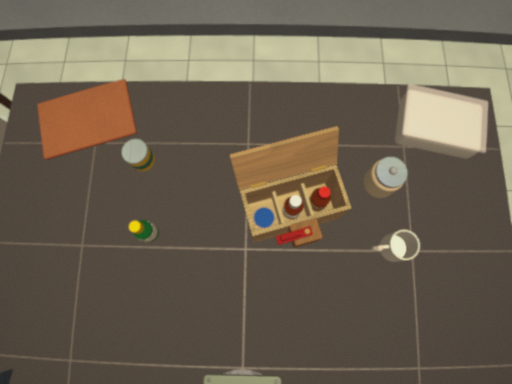

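Scene and top views: the green bottle stands at (142,230) in top, and the chest is yawed at (297,203). The empty cell, with its pad, is the left (+y) one at (264,217). The turnbutton pivot is near (308,232), with its arm pointing left along +y.

Run:
```python
from h import *
b=cv2.imread("pics/2.png")
c=b[115:255,110:355];cv2.imwrite("pics/3.png",cv2.resize(c,None,fx=3.2,fy=3.2,interpolation=cv2.INTER_CUBIC))
hsv=cv2.cvtColor(b,cv2.COLOR_BGR2HSV)
def cen(lo,hi,box):
    x,y,w,h=box;m=cv2.inRange(hsv,lo,hi);mm=np.zeros_like(m);mm[y:y+h,x:x+w]=m[y:y+h,x:x+w]
    ys,xs=np.nonzero(mm);return np.array([xs.mean(),ys.mean()]),len(xs)
ye=cen((20,150,120),(35,255,255),(120,210,45,40));bl=cen((100,150,60),(125,255,255),(245,200,45,40))
rd=cen((0,180,80),(6,255,255),(305,175,35,30))
print("cap",ye,atz("top",ye[0],128)); print("pad",bl,atz("top",bl[0],11)); print("redcap",rd,atz("top",rd[0],128))
print("white",atz("top",(295,201),130))
```

```text
cap (array([134.82857143, 226.21428571]), 140) [481.49219957 279.66671583 128.        ]
pad (array([263.64897959, 217.2122449 ]), 245) [531.05034859 -50.78293753  11.        ]
redcap (array([323.39189189, 193.10135135]), 148) [ 576.54276629 -204.75954215  128.        ]
white [ 553.97899589 -130.64279853  130.        ]
```

View pics/3.png

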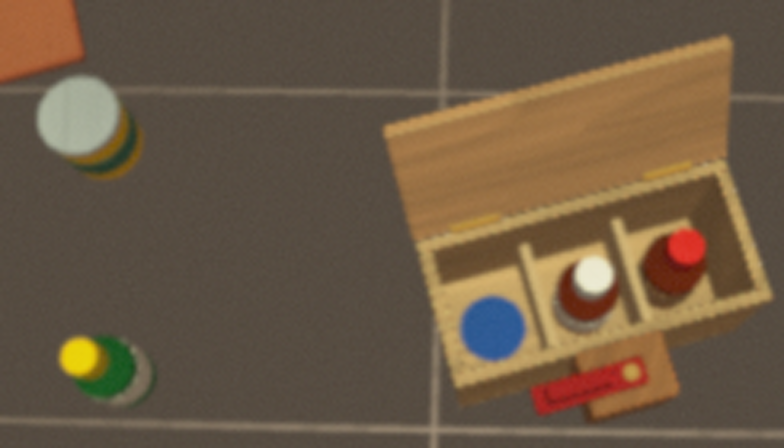

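The crop shows the wall-top corners at about (418,242), (460,384), (770,297) and (722,165), with the pivot at (631,372).

Run:
```python
from h import *
f=lambda p,z:atz("top",(p[0]/3.2+110,p[1]/3.2+115),z)
BL,FL,FR,BR=[f(p,150)[:2] for p in((418,242),(460,384),(770,297),(722,165))]
print(BL,FL,FR,BR)
for a,b in((BL,FL),(FL,FR),(FR,BR),(BR,BL)):print(np.linalg.norm(a-b),np.degrees(np.arctan2(*(b-a)[::-1])))
C=(BL+FL+FR+BR)/4;print("C",C)
w=FL-FR;w2=BL-BR;yaw=np.degrees(np.arctan2(*( w+w2)[::-1]))-90;print("yaw",yaw)
pad=f((493,328),11)[:2];y=np.radians(yaw);ex=np.array([np.cos(y),np.sin(y)]);ey=np.array([-ex[1],ex[0]])
print("pad local",(pad-C)@ex,(pad-C)@ey)
pv=f((631,372),177)[:2];tip=f((535,398),171)[:2];print("pivot",pv,"local",(pv-C)@ex,(pv-C)@ey,"btn",np.degrees(np.arctan2(*(tip-pv)[::-1]))-yaw)
le=[f(p,0) for p in((387,128),(730,38))]
cam,_=ray("top",(256,192))
# lid edge: search height where distance to hinge=120
H=C+60*ex
for L in np.arange(1.6,2.15,.1):
    P=np.r_[H-ex*120*np.cos(L),150+120*np.sin(L)];
    # approx edge mid
    print(L,[proj("top",np.r_[P[:2]+s*131*ey,P[2]]) for s in(1,-1)])
print("obs",(387/3.2+110,128/3.2+115),(730/3.2+110,38/3.2+115))
for q in("mug","oat_jar","tin"):pass
```

```text
[574.32400309   8.79109552] [462.23981649 -26.8433245 ] [ 534.13664933 -268.80267594] [ 642.19768551 -234.50896115]
117.61240060025023 -162.36321308705024
252.41529731918902 -73.45098520173241
113.3721589033455 17.60709813369906
252.59009153037448 105.5875655973166
C [ 553.2245386  -130.34096652]
yaw 16.068123803826822
pad local -0.41059963617651063 81.65749914809848
pivot [ 469.89634129 -155.18674859] local -86.9496563270759 -0.8115534234296444 btn 89.44437281034156
1.6 [array([[235.55109627, 175.8042549 ]]), array([[347.80529668, 146.79086594]])]
1.7000000000000002 [array([[234.26901462, 170.94181853]]), array([[346.03330367, 142.17579547]])]
1.8000000000000003 [array([[233.05866979, 166.35452734]]), array([[344.1818304 , 137.86588417]])]
1.9000000000000004 [array([[231.93560235, 162.10158722]]), array([[342.27840856, 133.91542128]])]
2.0000000000000004 [array([[230.91318403, 158.23395333]]), array([[340.35052932, 130.37032009]])]
2.1000000000000005 [array([[230.0024248 , 154.79357394]]), array([[338.42494141, 127.26751153]])]
obs (230.9375, 155.0) (338.125, 126.875)
```

```bash
python3 -m jog '0 0 1.5 1.6 -1.3 0 1;0 0 3 3.2 -2.6 0 1;0 0 4.5 4.9 -3.9 0 1;0 0 6 6.5 -5.2 0 1;0 0 6 8 -6.4 0 1' 25; python3 -m jog '0 0 0 1.6 -1.3 0 1;0 0 0 3.2 -2.6 0 1;0 0 0 4.9 -3.9 0 1;0 0 0 5.6 -4.6 0 1;0 0 0 5.6 -4.6 0 1'
python3 - <<'E'
from h import *
print(env.state()["qpos"])
im=save("wrist","4.png");print(spotter.look_for("bottle","wrist")[:2])
hsv=cv2.cvtColor(im,cv2.COLOR_RGB2HSV);m=cv2.inRange(hsv,(20,150,120),(35,255,255));n,l,s,c=cv2.connectedComponentsWithStats(m)
for i in range(1,n):
    if s[i,4]>60:print(s[i],atz("wrist",c[i],130))
print("tcp proj",proj("wrist",[481,280,130]))
E
```

```text
time_s: 1.62
ee_pos: [336.7, 397.7, 214.2]
ee_rot: [180.0, 0.0, -163.6]
force: [0.6, 0.2, -1.2]
gripper_width: 90.9
time_s: 2.25
ee_pos: [476.5, 282.7, 213.8]
ee_rot: [180.0, -0.0, -163.8]
force: [0.3, -0.7, 0.2]
gripper_width: 91.7
[ 2.94884884e+01  1.64333924e+01  9.24006616e+01  5.34424431e-03
  7.11753283e+01 -7.67158831e+01]
[{'box': [227.2, 152.1, 45.5, 69.8], 'conf': 0.83}]
[238 181  28  13 134] [464.15164773 277.94430911 130.        ]
tcp proj [[248.8356945  203.51010301]]
```

View pics/4.png

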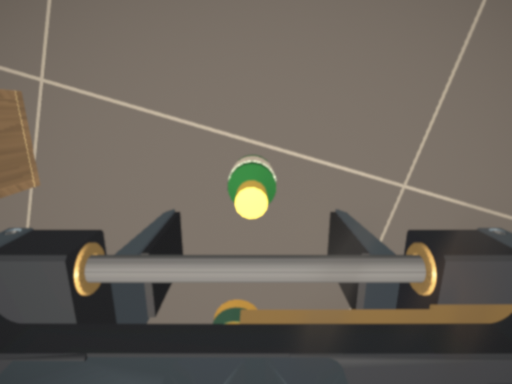

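The wrist view shows the cap top at (251,202), within 3 px of the prediction, so I'll descend and grip.

```bash
python3 -c "
from h import *
print(atz('wrist',(251,202),130))"
python3 -m jog '0 0 0 0.14 -0.13 -1.5 1;0 0 0 0.14 -0.13 -3 1;0 0 0 0.14 -0.13 -4 1;0 0 0 0.14 -0.13 -4.5 1;0 0 0 0.14 -0.13 -4.5 1' 25; python3 -m jog '0 0 0 0 0 0 0;0 0 0 0 0 0 0;0 0 0 0 0 0 0;0 0 0 0 0 0 0;0 0 0 0 0 0 0' 25; python3 -m jog '0 0 0 0 0 0 0;0 0 0 0 0 0 0;0 0 0 0 0 0.4 0;0 0 0 0 0 0.8 0;0 0 0 0 0 0.8 0' 25
```

```text
[479.08792717 281.47613121 130.        ]
time_s: 2.98
ee_pos: [478.2, 281.1, 101.2]
ee_rot: [180.0, -0.1, -163.6]
force: [-0.4, 0.2, 0.1]
gripper_width: 91.2
time_s: 3.6
ee_pos: [479.0, 280.5, 101.6]
ee_rot: [180.0, 0.0, -163.6]
force: [-0.5, -0.8, 0.3]
gripper_width: 44.1
time_s: 4.22
ee_pos: [479.6, 281.0, 122.7]
ee_rot: [180.0, 0.1, -163.6]
force: [0.8, -0.2, -3.4]
gripper_width: 29.5
```

```bash
python3 -m jog '0 0 0 0 0 2 0;0 0 0 0 0 4 0;0 0 0 0 0 6 0;0 0 0 0 -0.7 6.7 0;0 0 0 0.2 -2 6.7 0' 25; python3 -m jog '0 0 0 0.3 -1.8 0 0;0 0 0 0.6 -3.6 0 0;0 0 0 0.9 -5.5 0 0;0 0 0 1.2 -7.3 0 0;0 0 0 1.5 -9 0 0'; python3 -m jog '0 0 0 0.2 -1.5 0 0;0 0 0 0.35 -2.5 0 0;0 0 0 0.35 -2.5 0 0;0 0 0 0.35 -2.5 0 0'
python3 - <<'E'
from h import *
save("wrist","5.png"); print(env.state()["qpos"],env.state()["gripper_width"])
E
```

```text
time_s: 4.85
ee_pos: [483.9, 229.8, 289.3]
ee_rot: [-180.0, 0.1, -163.5]
force: [1.8, -0.1, -4.0]
gripper_width: 29.3
time_s: 5.48
ee_pos: [520.1, 3.0, 287.1]
ee_rot: [180.0, -0.2, -163.7]
force: [1.1, -0.3, -3.0]
gripper_width: 29.7
time_s: 5.98
ee_pos: [529.2, -56.8, 287.8]
ee_rot: [179.9, -0.1, -163.7]
force: [-0.1, -0.3, -2.7]
gripper_width: 29.3
[-7.34059126e+00  1.22996963e+01  8.73407780e+01  2.62583458e-02
  8.04699659e+01 -1.13738401e+02] 29.215808412147656
```

View pics/5.png

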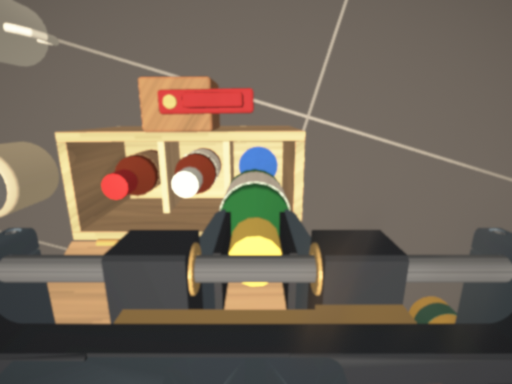

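The wrist view shows the pad at (258,163), the front wall corners at (57,132) and (306,131), and the bottle held straight over the cell. I'll check the camera position against the lid before lowering.

Run:
```python
from h import *
cam,d=ray("wrist",(256,192));print("cam",cam,d)
FR=atz("wrist",(57,132),150);FL=atz("wrist",(306,131),150);BR=atz("wrist",(75,240),150)
print(FR,FL,np.linalg.norm(FL-FR),np.degrees(np.arctan2(*(FL-FR)[:2][::-1]))-90)
y=np.radians(16.3);ex=np.array([np.cos(y),np.sin(y)]);ey=np.array([-ex[1],ex[0]])
C=(FR+FL)[:2]/2+60*ex;print("C",C,"pad",atz("wrist",(258,163),11))
C0=np.array([553.2,-130.3]);e=env.state()["ee_pos"][:2]
print("cam local",(cam[:2]-C0)@ex,(cam[:2]-C0)@ey,"tcp local",(e-C0)@ex,(e-C0)@ey)
print("pivot",atz("wrist",(169,101),177))
```

```text
cam [459.1262101  -77.7552511  458.67256531] [ 0.24358077  0.07752241 -0.96679461]
[ 533.29561623 -267.11642666  150.        ] [460.41115465 -22.11501102 150.        ] 255.61267262519877 16.56699837357337
C [ 554.44170296 -127.7757163 ] pad [527.08360501 -51.89763493  11.        ]
cam local -75.54495963667563 76.8361090686942 tcp local -2.0810358910991082 77.54509401497269
pivot [ 470.10321129 -155.57956887  177.        ]
```

```bash
python3 -m jog '0 0 0 0 0 -1.5 0;0 0 0 0 0 -3 0;0 0 0 0 0 -4.5 0;0 0 0 0 0 -5.5 0;0 0 0 0 0 -6.2 0'; python3 -m jog '0 0 0 0 0 -0.3 0;0 0 0 0 0 -0.5 0;0 0 0 0 0 -0.6 0;0 0 0 0 0 -0.6 0'
```

```text
time_s: 6.65
ee_pos: [529.3, -55.7, 132.5]
ee_rot: [179.9, -0.1, -163.5]
force: [-0.3, 0.4, -2.6]
gripper_width: 29.2
time_s: 7.15
ee_pos: [530.4, -56.9, 119.3]
ee_rot: [-180.0, 0.0, -163.6]
force: [-0.4, -0.5, -2.7]
gripper_width: 29.4
```

```bash
python3 -m jog '0 0 0 0 0 -0.1 0;0 0 0 0 0 -0.2 0;0 0 0 0 0 -0.2 0'; python3 -m jog '0 0 0 0 0 -0.06 0;0 0 0 0 0 -0.1 0;0 0 0 0 0 -0.1 0'
```

```text
time_s: 7.52
ee_pos: [530.0, -56.9, 113.8]
ee_rot: [180.0, -0.0, -163.6]
force: [0.7, 0.6, -2.7]
gripper_width: 29.6
time_s: 7.9
ee_pos: [530.2, -56.9, 111.5]
ee_rot: [180.0, 0.0, -163.6]
force: [-0.2, -0.2, -3.8]
gripper_width: 29.3
```

```bash
python3 -m jog '0 0 0 0 0 -0.04 0;0 0 0 0 0 -0.08 0;0 0 0 0 0 -0.08 0'; python3 -m jog '0 0 0 0 0 -0.04 0;0 0 0 0 0 -0.08 0;0 0 0 0 0 -0.08 0'
```

```text
time_s: 8.28
ee_pos: [530.7, -57.0, 111.3]
ee_rot: [-180.0, 0.1, -163.6]
force: [-2.3, -0.3, 8.9]
gripper_width: 29.8
time_s: 8.65
ee_pos: [531.2, -57.1, 111.3]
ee_rot: [-179.9, 0.2, -163.6]
force: [-5.3, 0.0, 19.6]
gripper_width: 29.6
```

Contact is made at the right height. I'll relax the push and open part way.

```bash
python3 -m jog '0 0 0 0 0 0.06 0;0 0 0 0 0 0.12 0;0 0 0 0 0 0.12 0';python3 -m jog '0 0 0 0 0 0 0.46;0 0 0 0 0 0 0.46;0 0 0 0 0 0 0.46;0 0 0 0 0 0 0.46'; python3 -m jog '0 0 0 0 0 0.6 0.46;0 0 0 0 0 1.2 0.46;0 0 0 0 0 2.4 0.46;0 0 0 0 0 4 0.46;0 0 0 0 0 6 0.46'
python3 - <<'E'
from h import *
save("wrist","6.png")
E
```

```text
time_s: 9.02
ee_pos: [530.7, -57.1, 111.3]
ee_rot: [-180.0, 0.1, -163.6]
force: [-1.8, -0.8, 6.6]
gripper_width: 29.7
time_s: 9.52
ee_pos: [530.2, -56.9, 110.2]
ee_rot: [180.0, -0.0, -163.6]
force: [0.7, -1.3, -0.1]
gripper_width: 42.5
time_s: 10.15
ee_pos: [529.8, -56.9, 262.5]
ee_rot: [180.0, -0.0, -163.6]
force: [1.2, -0.0, -0.4]
gripper_width: 42.0
```

View pics/6.png

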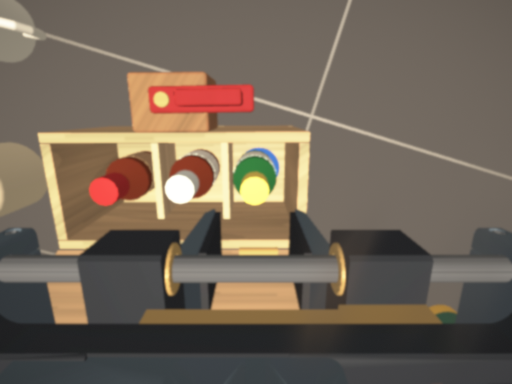

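The bottle stands at (255,180) in the left cell, upright and clear of the divider, and the others are undisturbed. Next I go over the open lid with the fingers shut and come down behind it.

```bash
python3 -m jog '0 0 0 0 0 1.4 0;0 0 0 1.5 -0.25 1.4 0;0 0 0 3.5 -0.6 1.4 0;0 0 0 5.5 -0.9 1.4 0;0 0 0 6.9 -1.2 1.4 0' 20;python3 -m jog '0 0 0 0 0 0 0;0 0 0 0 0 0 0;0 0 0 0 0 -1 0;0 0 0 0 0 -2 0;0 0 0 0 0 -2.5 0'; python3 -m jog '0 0 0 0 0 0 0'
```

```text
time_s: 10.82
ee_pos: [704.5, -87.1, 296.2]
ee_rot: [-180.0, 0.1, -163.6]
force: [-0.7, 0.4, -0.1]
gripper_width: 0.4
time_s: 11.45
ee_pos: [701.2, -86.6, 232.9]
ee_rot: [180.0, -0.1, -163.6]
force: [0.5, 0.7, 0.4]
gripper_width: 0.7
time_s: 11.58
ee_pos: [701.9, -86.7, 233.1]
ee_rot: [180.0, -0.0, -163.6]
force: [1.2, 1.0, 0.4]
gripper_width: 0.9
```

```bash
python3 -m jog '0 0 0 -0.6 -0.18 0 0;0 0 0 -1.2 -0.35 0 0;0 0 0 -1.8 -0.53 0 0;0 0 0 -2.4 -0.7 0 0;0 0 0 -2.7 -0.8 0 0'; python3 -m jog '0 0 0 -0.6 -0.18 0 0;0 0 0 -1.2 -0.35 0 0;0 0 0 -1.8 -0.53 0 0;0 0 0 -2.4 -0.7 0 0;0 0 0 -2.7 -0.8 0 0'
python3 - <<'E'
from h import *
im=save("top","7.png");c=im[100:270,170:400,::-1];cv2.imwrite("pics/7.png",cv2.resize(c,None,fx=3,fy=3))
E
```

```text
time_s: 12.2
ee_pos: [636.4, -106.8, 235.7]
ee_rot: [-179.9, 0.4, -163.6]
force: [3.5, 1.1, 2.3]
gripper_width: 0.9
time_s: 12.82
ee_pos: [566.3, -127.2, 233.0]
ee_rot: [180.0, -0.0, -163.6]
force: [1.4, 0.6, 0.1]
gripper_width: 0.5
```

View pics/7.png

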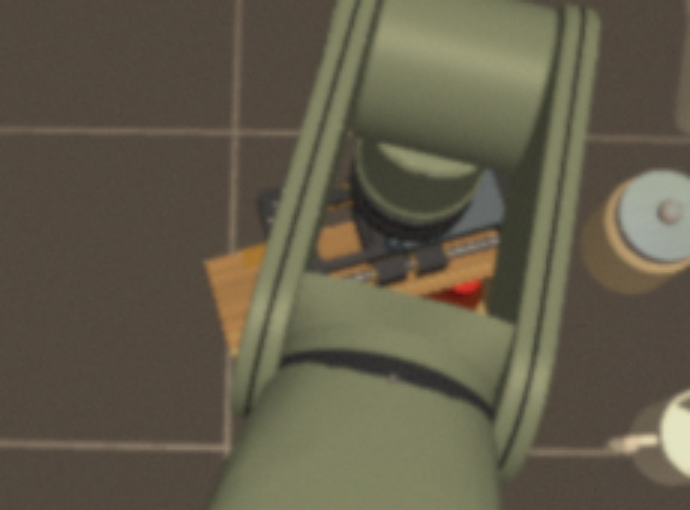

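The lid is past upright and leaning forward, with the fingers behind it, so I'll press it down.

```bash
python3 -m jog '0 0 0 -0.1 -0.03 -0.5 0;0 0 0 -0.2 -0.06 -1 0;0 0 0 -0.3 -0.09 -1.5 0;0 0 0 -0.4 -0.12 -2 0;0 0 0 -0.4 -0.12 -2.4 0'; python3 -m jog '0 0 0 0 0 -0.2 0;0 0 0 0 0 -0.35 0;0 0 0 0 0 -0.35 0'
```

```text
time_s: 13.5
ee_pos: [557.0, -129.9, 171.7]
ee_rot: [180.0, -0.1, -163.6]
force: [-0.4, -0.6, 2.3]
gripper_width: 0.2
time_s: 13.88
ee_pos: [557.9, -129.8, 164.0]
ee_rot: [180.0, 0.0, -163.6]
force: [0.4, -0.1, -0.7]
gripper_width: 0.4
```

```bash
python3 -m jog '0 0 0 0 0 -0.08 0;0 0 0 0 0 -0.16 0;0 0 0 0 0 -0.16 0'; python3 -m jog '0 0 0 0 0 -0.04 0;0 0 0 0 0 -0.08 0;0 0 0 0 0 -0.08 0'
```

```text
time_s: 14.25
ee_pos: [558.0, -129.9, 162.2]
ee_rot: [-180.0, 0.1, -163.6]
force: [-2.5, 0.3, 9.5]
gripper_width: 0.4
time_s: 14.62
ee_pos: [558.1, -130.0, 162.1]
ee_rot: [-179.9, 0.2, -163.6]
force: [-6.0, 1.4, 19.6]
gripper_width: 0.4
```

The lid is shut against the walls (tip at 162 mm, 20 N). I'll lift, turn the gripper -90° and go above the fin.

```bash
python3 -m jog '0 0 0 0 0 1.5 0;0 0 -2 0 0 3.5 0;0 0 -4 -1 0.15 4.5 0;0 0 -6 -2 0.3 4.5 0;0 0 -8 -3 0.5 4.5 0.5'; python3 -m jog '0 0 -2 -1 0.1 0 0.6;0 0 -4 -1 0.1 0 0.6;0 0 -6 -1 0.1 0 0.6;0 0 -8 -1 0.1 0 0.6;0 0 -10 -1 0.1 0 0.6'; python3 -m jog '0 0 0 0 0 0 0.6;0 0 0 0 0 0 0.6'
python3 - <<'E'
from h import *
im=save("wrist","8.png")
print(env.state()["qpos"])
E
```

```text
time_s: 15.25
ee_pos: [482.3, -117.3, 271.1]
ee_rot: [180.0, 0.1, 156.0]
force: [-0.4, -0.1, -0.2]
gripper_width: 7.5
time_s: 15.88
ee_pos: [457.9, -114.9, 270.8]
ee_rot: [180.0, 0.0, 106.0]
force: [-0.3, -0.2, -0.7]
gripper_width: 54.5
time_s: 16.12
ee_pos: [457.8, -114.9, 270.7]
ee_rot: [180.0, 0.0, 106.5]
force: [-0.9, 0.2, -0.1]
gripper_width: 54.7
[-1.54911661e+01  6.98504165e+00  9.64387385e+01  5.16940247e-03
  7.65619987e+01 -3.19807855e+01]
```

View pics/8.png

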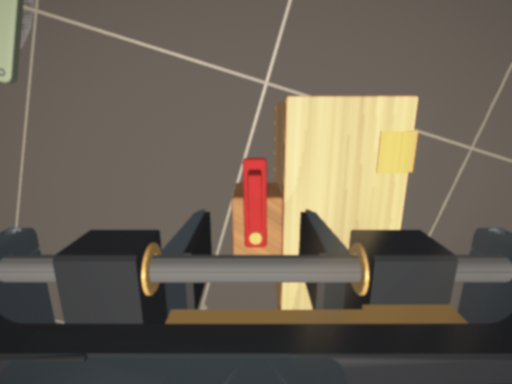

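The lid is flat and shut. The red bar runs from (256,245) to (256,160), with the pivot at (256,239) and the fin top spanning about y 172 to 218.

Run:
```python
from h import *
for p,z in(((256,239),177),((255.5,172),205),((255.5,218),205),((245,159),177),((266,159),177)):print(p,atz("wrist",p,z))
A=atz("wrist",(284,97),162);B=atz("wrist",(416,97),162);print(A,B,np.degrees(np.arctan2(*(B-A)[:2][::-1])))
b=(atz("wrist",(245,159),177)+atz("wrist",(266,159),177))/2-atz("wrist",(256,239),177);print("bar",np.degrees(np.arctan2(b[1],b[0])))
f=proj("wrist",[[457.8,-114.6,205]]);print(f)
```

```text
(256, 239) [ 471.16818725 -156.86973284  177.        ]
(255.5, 172) [450.38480008 -88.62137327 205.        ]
(255.5, 218) [ 461.64559152 -126.62404581  205.        ]
(245, 159) [439.56469874 -85.1339313  177.        ]
(266, 159) [457.66344126 -79.78212002 177.        ]
[457.9553948  -23.54263289 162.        ] [572.07499916  10.31445657 162.        ] 16.52460890836668
bar 106.86200597746621
[[255.17609185 203.77141384]]
```

```bash
python3 -m jog '0 0 0 0 0 -1.2 0.6;0 0 0 0 0 -2.4 0.6;0 0 0 0 0 -3.2 0.6;0 0 0 0 0 -3.5 0.6;0 0 0 0 0 -3.5 0.6' 12; python3 -m jog '0 0 0 0 0 0 0;0 0 0 0 0 0 0;0 0 0 0 0 0 0;0 0 0 0 0 0 0;0 0 0 0 0 0 0' 12
```

```text
time_s: 16.8
ee_pos: [457.8, -114.9, 183.3]
ee_rot: [-180.0, -0.0, 106.4]
force: [-0.0, -0.3, -0.7]
gripper_width: 54.8
time_s: 17.42
ee_pos: [458.2, -114.8, 183.3]
ee_rot: [179.9, 0.0, 106.4]
force: [1.4, -0.4, -0.8]
gripper_width: 12.1
```

Fin pinched at 12.1 mm. I'll swing it along the arc, 9° per row.

```bash
python3 -m jog '0 0 -1.8 0.26 0.055 0 0;0 0 -3.6 0.53 0.07 0 0;0 0 -5.4 0.79 0.04 0 0;0 0 -7.2 1.05 -0.03 0 0;0 0 -9 1.29 -0.14 0 0'; python3 -m jog '0 0 -1.8 0.22 -0.145 0 0;0 0 -3.6 0.42 -0.32 0 0;0 0 -5.4 0.59 -0.53 0 0;0 0 -7.2 0.72 -0.76 0 0;0 0 -9 0.82 -1.01 0 0'; python3 -m jog '0 0 0 0 0 0 0;0 0 0 0 0 0 0'
```

```text
time_s: 18.05
ee_pos: [490.1, -118.3, 183.3]
ee_rot: [-180.0, -0.0, 61.1]
force: [0.2, 0.5, 0.6]
gripper_width: 11.9
time_s: 18.68
ee_pos: [510.1, -143.3, 183.3]
ee_rot: [-179.9, 0.0, 16.1]
force: [-1.8, 2.2, 2.8]
gripper_width: 12.1
time_s: 18.92
ee_pos: [510.1, -143.1, 183.3]
ee_rot: [-179.9, 0.0, 16.5]
force: [-1.5, 3.1, 2.9]
gripper_width: 12.0
```

Turned square. Now I'll release, rise, and check.

```bash
python3 -m jog '0 0 0 0 0 0 0.4;0 0 0 0 0 0 0.5;0 0 0 0 0 0 0.5;0 0 0 0 0 0 0.5;0 0 0 0 0 0.5 0.5' ; python3 -m jog '0 0 0 0 0 2 0.5;0 0 0 0 0 4 0.5;0 0 0 -2 0 6 0.5;0 0 0 -4 0 6 0.5;0 0 0 -5 0 6 0.5'
python3 - <<'E'
from h import *
im=save("wrist","9.png")
E
```

```text
time_s: 19.55
ee_pos: [509.8, -143.5, 195.3]
ee_rot: [-179.9, 0.1, 16.4]
force: [-0.5, -0.2, 0.7]
gripper_width: 45.7
time_s: 20.18
ee_pos: [383.5, -143.6, 348.1]
ee_rot: [179.8, -0.2, 16.4]
force: [0.6, 0.8, 0.1]
gripper_width: 45.5
```

View pics/9.png

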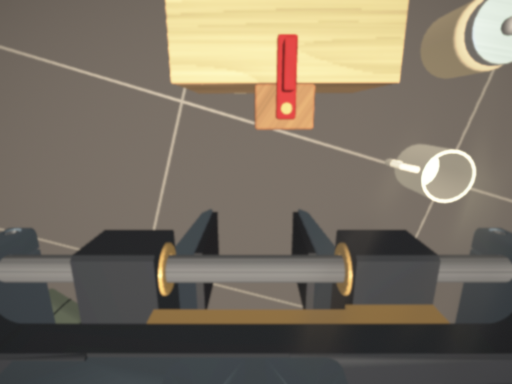

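The lid is flat. The bar runs from the pivot at (287,108) to its end at (288,36), square across the front edge (y≈82). I'll measure its angle and hand in.

Run:
```python
from h import *
a=atz("wrist",(287,108),177);b=atz("wrist",(288,36),177)
A=atz("wrist",(172,83),162);B=atz("wrist",(400,81),162);w=A-B
print("bar",np.degrees(np.arctan2(*(b-a)[:2][::-1])),"len",np.linalg.norm(b-a),"chest",np.degrees(np.arctan2(*w[:2][::-1]))-90,"width",np.linalg.norm(w))
print(env.state()["force"],env.state()["time_s"]); env.job_done()
```

```text
bar 17.09356296535695 len 72.61289877705377 chest 16.8117909524981 width 259.10635781662245
[-3.7525905   0.56243495 -0.37804083] 20.225
the job is handed in; nothing more can be done
```

I finished all three steps in order and handed the job in at 20.2 s. It gives no verdict, so success isn't confirmed beyond my own checks.

- **Bottle:** I set it down in the empty +y cell under contact and let go. A wrist picture then showed it upright in its cell, with both stored bottles still standing. With the lid shut I could not look at the three bottles again.
- **Lid:** I pushed it over from behind and pressed it down with about 20 N. The fingertips stopped at 162 mm, which is the height of the shut lid, and later pictures showed it flat.
- **Turnbutton:** I pinched it by the fin and swung it about 90°. In the last picture the bar is at 17.1° and the chest at 16.8°, so it is within about 0.3° of square.
- **Bystanders:** The last picture shows the mug and the oat jar standing, but I did not measure their positions again. The tin was not in that picture; the arm never went near it.

No check failed. Pose estimates from different pictures differed by about 2 to 5 mm, which was within what the fits needed. The very last force reading showed about 3.8 N, with the arm about 150 mm above anything. I took it for the arm still settling, but did not check it again before handing in.

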